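Present the key blade of a tool-setting turntable at the pointer and hold it

ROBOT

A 7-joint arm with a two-finger parallel gripper is mounted at the origin on the work surface. World frame = base frame: x ahead of the robot, y to its left, z up, the work surface at z = 0. Lengths are in m, angles in rad, forces in N, time in s.
With the tool pointing down it reaches from about 0.4 to 0.9 m from the base axis. Payload 5.6 kg.
Tool frame: the origin (TCP) lies on the centre line of the jaws, within the pads' length; the fingertips stand 19 mm ahead of it and the grasp point (between the pads) is the TCP; z points along the fingers, y is the line along which they close (so a half turn about z gives the same grasp; the last joint's range is limited). The gripper opens to 92 mm and grips with 3 to 60 N. Pads are 20 mm wide; open, the fingers measure 128 mm over their backs; the gripper's body (75 mm by 189 mm) begins 69 mm behind the grasp point.
Start: joints at [-1.16, 0.468, -0.012, 1.603, 0.006, 1.071, -0.056], TCP at [0.285, 0.584, 0.234] pointing down, gripper open.
Joint ranges: [-2.53, 2.53], [-0.31, 2.02], [-1.57, 1.55], [0.28, 2.44], [-1.29, 4.43], [0.15, 1.84], [-2.92, 2.92]. Speed limits (rad/s): [2.57, 2.57, 3.14, 3.14, 3.14, 3.14, 3.14].

INTERFACE

Orientations are given as a rotation vector (axis times angle).
In Python, from bench import get_obs, read_camera, hand_in, recognise, tip_of gives the robot as it stands.
- The arm moves only by the tool apply_moves, never from a script. Its argument "motion" is a list that holds one entry, the list of rows, each a list of 7 numbers: the opening, from -1 (shut) to 1 (fully open), so that 0 is half open, then the shift along the tool's x, y, z in cm, then the turn, a rotation vector about the tool's x, y, z in degrees. In form: [[[hand, x, y, z, wx, wy, wz], ...]]. A call has 1 to 20 rows; each row shifts and turns the commanded pose from where the row before left it, along the tool's axes as they then stand; what a row does not reach is not made up. A row lasts 1/10 s, in which the tool goes at most 50 mm and 8.59 degrees, less where a joint would pass 70% of its speed; a pose out of reach is approached as far as the arm can. A call is refused whole if a number of a shift passes 5 or a number of a turn 8.59, either way. A call with a gripper value outside its range is refused whole. The fingers move at their own pace and stop on an object; the grip force is fixed at half the most. Time passes only in rows, so rows that do not move let the fingers close. It gives the time, the measured TCP pose, the force, the opening and the grip force at its end, in the units of the state.
- get_obs(): the state, without advancing time (a new reading comes with each control period).
- read_camera(name): name is "side" or "top"; returns a dict with "pixels" (400x640x3 uint8, red, green, blue), "K" (3x3 intrinsics, pixels), "k1" (the pictures are not rectified: a ray, as slopes to the right and down, at radius r is drawn at 1 + k1 r^2 times it, then the intrinsics apply), "extrinsics" (4x4, takes a point from camera to world coordinates). Camera axes: x right, y up, looking along -z (the intrinsics and any distortion apply to the point x, -y, -z); pixel columns grow to the right and rows downward; lengths in m; the calibration is good to about 2 mm. A picture is of the moment at which its call begins. There is no depth.
- hand_in(): hands the job in; it is judged then, once.
Trained networks look in a picture, given as the dict that the camera call returned (one of the last four; its "shot" number tells which), for a name from the list of things; names that differ only in an ending like _2 or _b are one class to them, and where a whole thing is asked for, a point or a joint stands for the part that bears it (a point fixed in the world has none). Each returns a list of dicts, best first, with "conf" (0 to 1); they miss things now and then, are a little off and sometimes report something else, mostly with a low value. They report only what shows in the picture. A call takes as long as a camera call.
- recognise(picture, target): "box" ([left, top, right, bottom] in pixels, round what is visible of it).
- tip_of(picture, target): "position" ([row, column] in pixels: a listed point, or the origin of a listed thing).
The state is a dict: "t": time; "joint_pos": joint angles; "dq": joint speeds; "joint_efforts": joint torques, N m; "tcp_pos": TCP position; "eef_rot": TCP orientation; "contact_force": force on the tool from outside, world axes, zero at the start; "torque": the same for the moment, N m; "opening": opening from 0.0 (shut) to 1.0 (fully open); "finger_force": force on a finger pad.
Only numpy, scipy, OpenCV 4.12 (cv2) and the standard library are available. Lean on these libraries where they do the work, as an engineer would, in place of code of your own. Each camera call takes 0.05 s, during which the arm holds its last target. There are 200 camera calls.

TASK

On the tool-setting turntable, turn the upright key blade on its own axis until its nose points straight outward at the raised rib on the turntable's rim; then turn the turntable until the key's station faces the fixed pointer squarely, with the nose still pointing straight out. Keep the key gripped between the fingers and finish while holding it there, so that the turntable stays still for the measurement; do not let go, and leave the loose things on the black plate around it where they are.

Things in the scene. Friction and masses are not known exactly. Their poses are not given: they have to be found in the camera images.
- key: Upright steel key blade on the turntable's tallest column: 36 mm long (x), 12 thick (y), 40 high (z); one end is square, the other pointed with a low nose bar (8 wide, 10 high) at its foot reaching 36 from the centre. Origin at the blade's centre, 132 above the bench, on the spindle's vertical axis; +x points towards the nose. Grip it across the 12 mm. It stands on a round flange (36 dia), 20 below the origin. Other tools: below 112, 103 away.
- spindle (a joint): Angle of the key about its own vertical axis relative to the turntable, rad, positive counter-clockwise from above. 0 = nose points straight out from the turntable's axis, at the short raised rib on the rim. Starts at -1.2 to -0.5. Turns with about 0.02 N m, stays where left; stops at +-1.6.
- carousel (a joint): Angle of the turntable (steel disc 270 mm dia, top 46 above the bench, five stations) about its vertical axis, rad, positive counter-clockwise from above. 0 = the key's station is exactly at the pointer. Starts at 0.7 to 1.7: turn it clockwise. Turns with about 0.04 N m and can be drawn round by the key, whose axis is 88 from the turntable's; stops at +-2.6.
- axis_point (a point): Point on the turntable's axis, at the disc's top face, 46 mm above the bench; fixed during the run. The -x axis points from here to the pointer. The stand's fixed black base plate is 360 x 520 x 12 mm.
- pointer_tip (a point): Tip of the fixed aluminium pointer on the robot's side of the stand, 139 from the turntable's axis, just outside the disc's rim, 56 above the bench. The direction from axis_point to here is where the key's station must come to.
- roller: Bystander, loose, not to be disturbed: spare guide roller, spool-shaped, 40 dia x 40 high, standing on the plate; origin at its underside (mm).
- star_knob: Bystander, loose, not to be disturbed: black star-shaped clamping knob, 46 across, 34 high, standing on the plate; origin at its underside (mm).
- collar: Bystander, loose, not to be disturbed: steel collar ring, 42 outside dia, 16 high, lying on the plate; origin at its underside (mm).
- clamp_block: Bystander, loose, not to be disturbed: aluminium clamp block 50 x 36 x 30 with two stub screws up to 42 high, on the plate; origin at its underside (mm).

How it is judged:
By the outcome, as a careful person would: the job done as asked, in the order asked, and still so for the second after the job is handed in, while the arm keeps its last pose, push and grip.
It also fails if it takes over 40 s, if anything falls off the work surface, if the arm or the gripper's body presses on something with over 40 N, if the wrist force passes 120 N, or if a joint passes its speed limit or range.

## Working session

There is one attempt and no reset: what is moved stays moved. The work goes in short steps, Python scripts to look and compute and a tool call to move; the robot and the scene stay as the last step left them, time stands still between calls to the robot, and variables do not carry over. Pictures are saved under pics/ and viewed, at most 10 in all, crops included, and the job is handed in when it is done.

Besides the shell and the picture viewer there is one more tool, called after "Emit:" by a JSON object that holds its "method" and its "body". apply_moves: Moves the arm, as the interface text tells. Its arguments: {"type":"object","properties":{"motion":{"type":"array"}},"required":["motion"]}

```bash
mkdir -p pics
cat > h.py <<'E'
import numpy as np, cv2
from bench import *
from scipy.spatial.transform import Rotation as R
def ray(p,row,col):
    K=p["K"]; u=np.array([(col-K[0][2])/K[0][0],(row-K[1][2])/K[1][1]]); s=u.copy()
    for _ in range(20): s=u/(1+p["k1"]*(s@s))
    E=np.array(p["extrinsics"]); return E[:3,3],E[:3,:3]@np.array([s[0],-s[1],-1])
def at_z(p,row,col,z):
    o,d=ray(p,row,col); return o+d*(z-o[2])/d[2]
def proj(p,X):
    E=np.array(p["extrinsics"]); c=E[:3,:3].T@(np.array(X)-E[:3,3]); s=np.array([c[0],-c[1]])/-c[2]; s=s*(1+p["k1"]*(s@s)); K=p["K"]
    return s[0]*K[0][0]+K[0][2], s[1]*K[1][1]+K[1][2]
def save(p,n,box=None,f=1):
    im=p["pixels"][:,:,::-1]
    if box: im=im[box[1]:box[3],box[0]:box[2]]
    cv2.imwrite("pics/"+n,cv2.resize(im,None,fx=f,fy=f,interpolation=cv2.INTER_CUBIC))
E
python3 - <<'E'
from h import *
Z=dict(key=.132,axis_point=.046,pointer_tip=.056,roller=.012,star_knob=.012,collar=.012,clamp_block=.012)
ps={}
for n in("top","side"):
    p=read_camera(n); save(p,n+"0.png"); print(n,np.round(p["extrinsics"],3).tolist(),np.round(p["K"],1).tolist())
    for k,z in Z.items():
        for t in tip_of(p,k)[:2]: print(k,round(t["conf"],2),np.round(t["position"]),np.round(at_z(p,*t["position"],z),4))
o=get_obs(); print(o)
E
```

```text
top [[-0.027, 0.997, -0.079, 0.481], [-1.0, -0.027, -0.008, 0.048], [-0.01, 0.079, 0.997, 1.133], [0.0, 0.0, 0.0, 1.0]] [[440.4, 0.0, 318.4], [0.0, 440.4, 192.8], [0.0, 0.0, 1.0]]
key 0.59 [220. 334.] [0.4976 0.0219 0.132 ]
axis_point 0.97 [200. 300.] [0.5499 0.102  0.046 ]
pointer_tip 0.63 [256. 307.] [0.4121 0.0892 0.056 ]
roller 0.53 [253. 380.] [ 0.4138 -0.0941  0.012 ]
star_knob 0.55 [255. 382.] [ 0.4079 -0.0979  0.012 ]
star_knob 0.46 [269. 219.] [0.3831 0.3129 0.012 ]
collar 0.57 [157. 223.] [0.6688 0.3011 0.012 ]
clamp_block 0.52 [155. 372.] [ 0.6635 -0.082   0.012 ]
side [[0.791, 0.431, -0.434, 0.226], [-0.612, 0.569, -0.55, -0.366], [0.01, 0.7, 0.714, 0.684], [0.0, 0.0, 0.0, 1.0]] [[406.5, 0.0, 319.1], [0.0, 406.5, 202.7], [0.0, 0.0, 1.0]]
key 0.71 [228. 300.] [0.4952 0.0305 0.132 ]
axis_point 0.7 [225. 306.] [0.5525 0.0907 0.046 ]
pointer_tip 0.62 [256. 245.] [0.4077 0.0908 0.056 ]
pointer_tip 0.45 [225. 298.] [0.5341 0.0929 0.056 ]
roller 0.69 [338. 306.] [ 0.413  -0.0964  0.012 ]
star_knob 0.85 [212. 185.] [0.3754 0.3122 0.012 ]
star_knob 0.45 [255. 246.] [0.4229 0.1222 0.012 ]
collar 0.51 [166. 291.] [0.6559 0.2974 0.012 ]
clamp_block 0.86 [259. 404.] [ 0.6746 -0.0801  0.012 ]
{'t': 0.8, 'joint_pos': array([-1.15996942,  0.46746584, -0.01160819,  1.6026645 ,  0.00599093,
        1.07138864, -0.05632657]), 'dq': array([ 0.00108316,  0.0001078 ,  0.00016646, -0.0006232 , -0.00132177,
       -0.00048752, -0.0007952 ]), 'joint_efforts': array([-5.31912956e-04, -5.20348012e+01, -1.27048139e-02, -2.44036210e+01,
       -5.67605859e-02,  1.14136707e-02,  4.07393406e-05]), 'tcp_pos': array([0.2850096 , 0.58421732, 0.23362927]), 'eef_rot': array([7.06902902e-01, 3.06098016e+00, 1.59896245e-04]), 'contact_force': array([-0.30216265,  0.24337516,  0.61163047]), 'torque': array([-0.03714383,  0.00785129, -0.04847568]), 'finger_force': 0.0, 'opening': 0.9968950005009728}
```

View pics/top0.png

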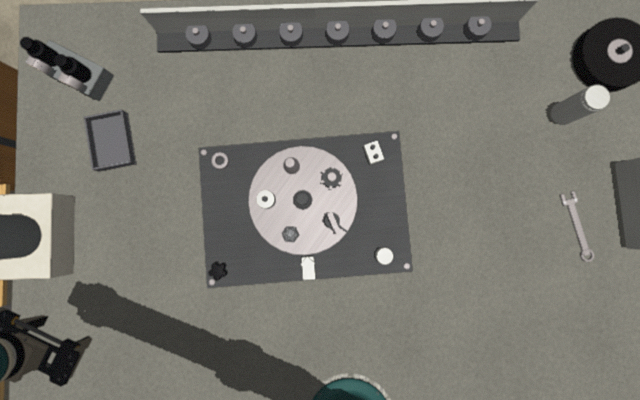

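View pics/side0.png

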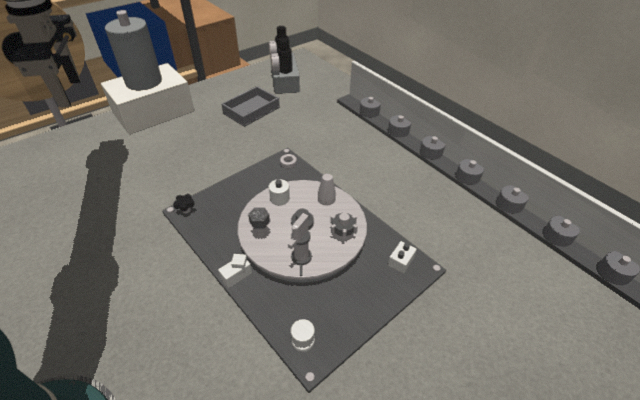

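The top picture shows the disc centred at about (302,200), the pointer at (308,262) and the key at about (334,222). I'll zoom in on both views.

Run:
```python
from h import *
p=read_camera("top"); q=read_camera("side")
im=lambda p,b,f:cv2.resize(p["pixels"][b[1]:b[3],b[0]:b[2],::-1],None,fx=f,fy=f,interpolation=cv2.INTER_CUBIC)
a=im(p,(290,190,370,290),6); b=im(q,(255,190,315,290),5)
b=cv2.resize(b,(300,600)) if False else cv2.copyMakeBorder(b,0,100,0,0,cv2.BORDER_CONSTANT)
cv2.imwrite("pics/z1.png",np.hstack([a,b]))
# plate screws
for s in[(152,203),(136,394),(267,407),(283,211)]: print(at_z(p,*s,.012).round(4))
# axis from disc ellipse
g=cv2.cvtColor(p["pixels"],cv2.COLOR_RGB2GRAY); m=(g>110).astype(np.uint8); m[:,:245]=0;m[:,360:]=0;m[:143]=0;m[257:]=0
m=cv2.morphologyEx(m,cv2.MORPH_OPEN,np.ones((3,3)))
c=max(cv2.findContours(m,0,1)[0],key=cv2.contourArea); h=cv2.convexHull(c)[:,0]
P=np.array([at_z(p,r,c_,.046)[:2] for c_,r in h]); (x,y),rad=cv2.minEnclosingCircle(P.astype(np.float32)); print(x,y,rad)
A=np.c_[2*P,np.ones(len(P))]; s=np.linalg.lstsq(A,(P**2).sum(1),rcond=None)[0]; print(s[:2],np.sqrt(s[2]+s[:2]@s[:2]))
```

```text
[0.6833 0.3518 0.012 ]
[ 0.7109 -0.141   0.012 ]
[ 0.3767 -0.1602  0.012 ]
[0.3495 0.3335 0.012 ]
0.5513259172439575 0.09680641442537308 0.13604606688022614
[0.55124235 0.09687803] 0.13535409085176586
```

View pics/z1.png

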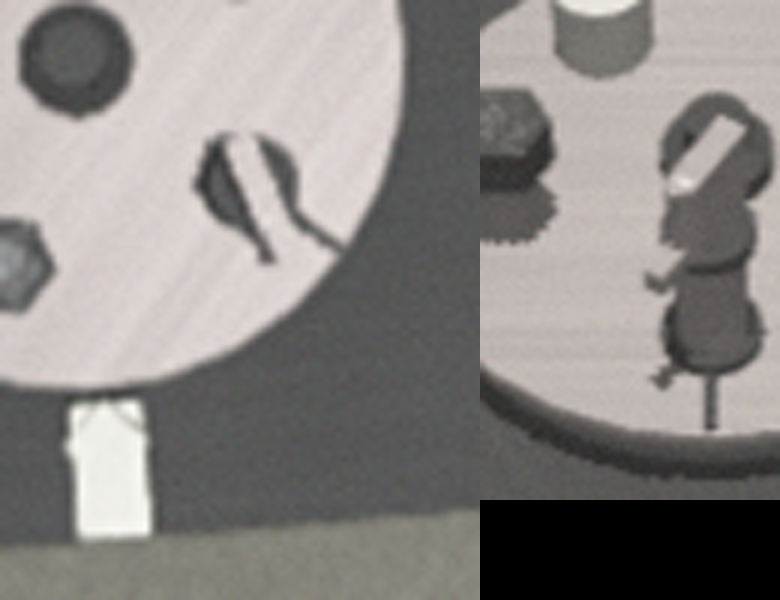

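```bash
cat >> h.py <<'E'
AX=np.array([.551,.097]); PH0=np.radians(183.25)
def model(car,sp,ax=AX):
    th=PH0+car; K=ax+.088*np.array([np.cos(th),np.sin(th)]); y=th+sp
    r=lambda a:np.array([[np.cos(a),-np.sin(a)],[np.sin(a),np.cos(a)]])
    def T(pts,a,o,z): return [[*(o+r(a)@np.array(q)),z] for q in pts]
    bl=[(-.018,-.006),(-.018,.006),(.010,.006),(.018,0),(.010,-.006)]
    nb=[(.016,-.004),(.016,.004),(.036,.004),(.036,-.004)]
    fl=[(.018*np.cos(t),.018*np.sin(t)) for t in np.linspace(0,6.28,24)]
    rib=[(.113,-.002),(.113,.002),(.135,.002),(.135,-.002)]
    return K,y,[(T(bl,y,K,.152),(0,0,255)),(T(nb,y,K,.122),(0,255,0)),(T(fl,y,K,.112),(255,0,0)),(T(rib,th,ax,.050),(255,0,255))]
def overlay(p,box,f,car,sp,ax=AX):
    im=cv2.resize(p["pixels"][box[1]:box[3],box[0]:box[2],::-1],None,fx=f,fy=f,interpolation=cv2.INTER_CUBIC)
    for pts,c in model(car,sp,ax)[2]:
        P=np.array([proj(p,X) for X in pts]); P=(P-[box[0],box[1]]+.5)*f
        cv2.polylines(im,[P.astype(np.int32)],True,c,1)
    return im
E
python3 - <<'E'
from h import *
p=read_camera("top"); q=read_camera("side")
rt=at_z(p,231.3-.4,347.2-.4,.05)[:2]; rs=at_z(q,276,301,.05)[:2]
for v in(rt,rs): d=v-AX; print(v,np.hypot(*d),np.degrees(np.arctan2(d[1],d[0]))+360-183.25)
a=at_z(q,214,305.6,.152);b=at_z(q,227,295.4,.152); print(a,b,np.linalg.norm(a-b),np.degrees(np.arctan2(*(b-a)[1::-1])))
e=np.array([at_z(p,190+y/6,290+x/6,.152) for x,y in((230,150),(258,215),(258,140),(290,200))]); print(e.round(4))
for i in(0,2): print(np.degrees(np.arctan2(*(e[i+1]-e[i])[1::-1])))
car=np.arctan2(*(rt-AX)[::-1])-PH0+2*np.pi; car=(car+np.pi)%(2*np.pi)-np.pi
yaw=np.arctan2(*(b-a)[1::-1]); sp=(yaw-PH0-car+np.pi)%(2*np.pi)-np.pi; print(car,sp,model(car,sp)[:2])
A=overlay(p,(310,195,360,245),10,car,sp); B=overlay(q,(275,195,315,285),5,car,sp)
B=cv2.copyMakeBorder(B,0,500-B.shape[0],0,0,cv2.BORDER_CONSTANT); cv2.imwrite("pics/z2.png",np.hstack([A,B]))
E
```

```text
[ 0.47130005 -0.00998878] 0.13341169877040218 50.06619187102376
[ 0.46804015 -0.00821444] 0.133986621642245 48.494805521953566
[0.51279227 0.03587814 0.152     ] [0.48055243 0.02183706 0.152     ] 0.035164745246736226 -156.4659223850671
[[0.5085 0.0354 0.152 ]
 [0.4842 0.0257 0.152 ]
 [0.512  0.0249 0.152 ]
 [0.4895 0.0137 0.152 ]]
-158.28948611302567
-153.56209396180762
0.873819892084585 -0.5197959519739275 (array([0.49842893, 0.02642888]), np.float64(3.5523397943902664))
```

View pics/z2.png

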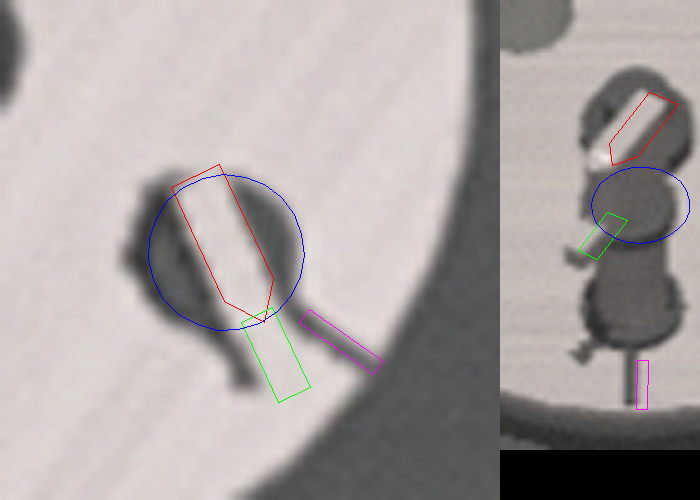

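The overlay fits in the top view: key at about (0.498, 0.0265), yaw -156.5° and carousel about 0.87. The side view is 2–3 mm off. I'll move above the key first.

Emit:
{"method": "apply_moves", "body": {"motion": [[[1,-1.6,-1.5,0,0,0,-4],[1,0,0,0,0,0,4],[1,-3.1,-2.9,0,0,0,0],[1,-3.1,-2.9,0,0,0,0],[1,-3.1,-2.9,0,0,0,0],[1,-3.1,-2.9,0,0,0,0],[1,-3.1,-2.9,0,0,0,0],[1,-3.1,-2.9,0,0,0,0],[1,-3.1,-2.9,0,0,0,0],[1,-3.1,-2.9,0,0,0,0],[1,-3.1,-2.9,0,0,0,0],[1,-3.1,-2.9,0,0,0,0],[1,-3.1,-2.9,0,0,0,0],[1,-3.1,-2.9,0,0,0,0],[1,-3.1,-2.9,0,0,0,0],[1,-1.6,-1.5,0,0,0,0]]]}}

```text
t: 2.6
tcp_pos: [0.4984, 0.0239, 0.234]
eef_rot: [0.713, 3.058, -0.001]
contact_force: [0.4, 0.5, 0.4]
opening: 1.001
finger_force: 0.0
```

```bash
cat >> h.py <<'E'
def st():
    o=get_obs(); M=R.from_rotvec(o["eef_rot"]).as_matrix(); psi=np.degrees(np.arctan2(M[1,0],M[0,0]))
    print("t",round(o["t"],2),"tcp",o["tcp_pos"].round(4),"psi",psi.round(2),"tilt",np.degrees(np.arccos(-M[2,2])).round(2),"F",o["contact_force"].round(2),"T",o["torque"].round(3),"op",round(o["opening"],3),"ff",round(o["finger_force"],1),"q",o["joint_pos"].round(2))
    return o,M,psi
def go(x,y,z,yaw=None):
    o,M,psi=st(); d=np.array([x,y,z])-o["tcp_pos"]; print("shift cm",(M.T@d*100).round(2), "turn wz", None if yaw is None else round(-((yaw-psi+180)%360-180),2))
E
python3 -c "
from h import *
go(.4984,.0265,.234,23.5)"
```

```text
t 2.6 tcp [0.4984 0.0239 0.234 ] psi 153.75 tilt 0.09 F [0.36 0.5  0.38] T [ 0.004 -0.016  0.038] op 1.001 ff 0.0 q [-0.38  0.21  0.3   1.98 -0.07  0.96  1.07]
shift cm [0.12 0.23 0.  ] turn wz 130.25
```

Emit:
{"method": "apply_moves", "body": {"motion": [[[1,0.1,0.2,0,0,0,4.25],[1,0,0,0,0,0,8.4],[1,0,0,0,0,0,8.4],[1,0,0,0,0,0,8.4],[1,0,0,0,0,0,8.4],[1,0,0,0,0,0,8.4],[1,0,0,0,0,0,8.4],[1,0,0,0,0,0,8.4],[1,0,0,0,0,0,8.4],[1,0,0,0,0,0,8.4],[1,0,0,0,0,0,8.4],[1,0,0,0,0,0,8.4],[1,0,0,0,0,0,8.4],[1,0,0,0,0,0,8.4],[1,0,0,0,0,0,8.4],[1,0,0,0,0,0,8.4],[1,0,0,0,0,0,0]]]}}

```text
t: 4.3
tcp_pos: [0.4976, 0.03, 0.2337]
eef_rot: [3.074, 0.646, 0.001]
contact_force: [0.3, 0.2, -0.1]
opening: 1.001
finger_force: 0.0
```

```bash
python3 -c "
from h import *
go(.4984,.0265,.138,23.5)
q=read_camera('side'); save(q,'s3.png',(240,120,360,300),3.3)"
```

```text
t 4.3 tcp [0.4976 0.03   0.2337] psi 23.73 tilt 0.02 F [ 0.27  0.17 -0.07] T [-0.041  0.11  -0.042] op 1.001 ff 0.0 q [-0.67  0.23  0.63  2.   -0.16  0.96 -1.12]
shift cm [-0.07  0.36  9.57] turn wz 0.23
```

View pics/s3.png

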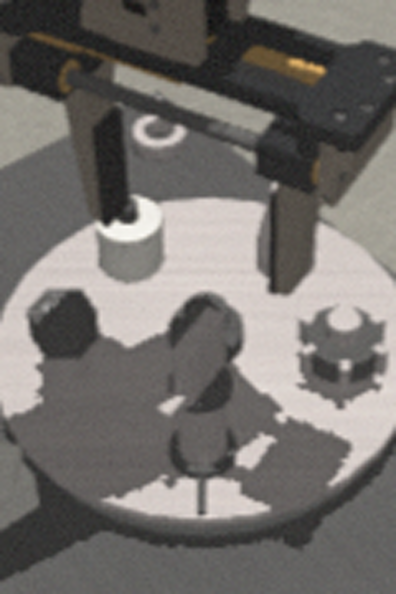

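The fingers straddle the key at about (200,345) in the crop, and nothing lies under them. I'll go down.

Emit:
{"method": "apply_moves", "body": {"motion": [[[1,-0.05,0.35,1.0,0,0,0.2],[1,0,0,2.5,0,0,0],[1,0,0,2.5,0,0,0],[1,0,0,2.5,0,0,0],[1,0,0,1.0,0,0,0],[1,0,0,0,0,0,0],[1,0,0,0,0,0,0]]]}}

```text
t: 5.05
tcp_pos: [0.4989, 0.0262, 0.139]
eef_rot: [3.075, 0.641, 0.001]
contact_force: [-0.5, -0.6, -0.4]
opening: 1.002
finger_force: 0.0
```

```bash
python3 -c "
from h import *
go(.4984,.0265,.138,23.5)"
```

```text
t 5.05 tcp [0.4989 0.0262 0.139 ] psi 23.56 tilt 0.04 F [-0.54 -0.61 -0.39] T [0.014 0.139 0.026] op 1.002 ff 0.0 q [-0.59  0.38  0.58  2.08 -0.29  0.76 -1.  ]
shift cm [-0.04 -0.04  0.1 ] turn wz 0.06
```

Emit:
{"method": "apply_moves", "body": {"motion": [[[-0.55,0,0,0.05,0,0,0],[-0.55,0,0,0,0,0,0],[-0.55,0,0,0,0,0,0],[-0.55,0,0,0,0,0,0],[-0.55,0,0,0,0,0,0],[-0.55,0,0,0,0,0,0],[-0.55,0,0,0,0,0,0],[-0.55,0,0,0,0,0,0]]]}}

```text
t: 5.85
tcp_pos: [0.4984, 0.0265, 0.1381]
eef_rot: [3.075, 0.641, -0.0]
contact_force: [-0.7, 0.1, -0.1]
opening: 0.324
finger_force: 0.0
```

Emit:
{"method": "apply_moves", "body": {"motion": [[[-1,0,0,0,0,0,0],[-1,0,0,0,0,0,0],[-1,0,0,0,0,0,0],[-1,0,0,0,0,0,0]]]}}

```text
t: 6.25
tcp_pos: [0.4989, 0.027, 0.1381]
eef_rot: [-3.075, -0.642, -0.002]
contact_force: [2.3, 2.0, -3.1]
opening: 0.127
finger_force: 30.0
```

Run:
```python
from h import *
st()
p=read_camera("top"); q=read_camera("side")
A=overlay(p,(300,190,360,250),9,.865,-.51); B=overlay(q,(260,185,330,295),5,.865,-.51)
B=cv2.copyMakeBorder(B,0,max(0,540-B.shape[0]),0,0,cv2.BORDER_CONSTANT)
A=cv2.copyMakeBorder(A,0,B.shape[0]-A.shape[0],0,0,cv2.BORDER_CONSTANT); h=np.hstack([A,B]);cv2.imwrite("pics/z4.png",h[:600,:800]); print(h.shape)
```

```text
t 6.25 tcp [0.4989 0.027  0.1381] psi 23.57 tilt 0.06 F [ 2.35  1.97 -3.06] T [ 0.575 -0.362  0.027] op 0.127 ff 30.0 q [-0.59  0.38  0.57  2.08 -0.3   0.76 -1.  ]
(550, 890, 3)
```

View pics/z4.png

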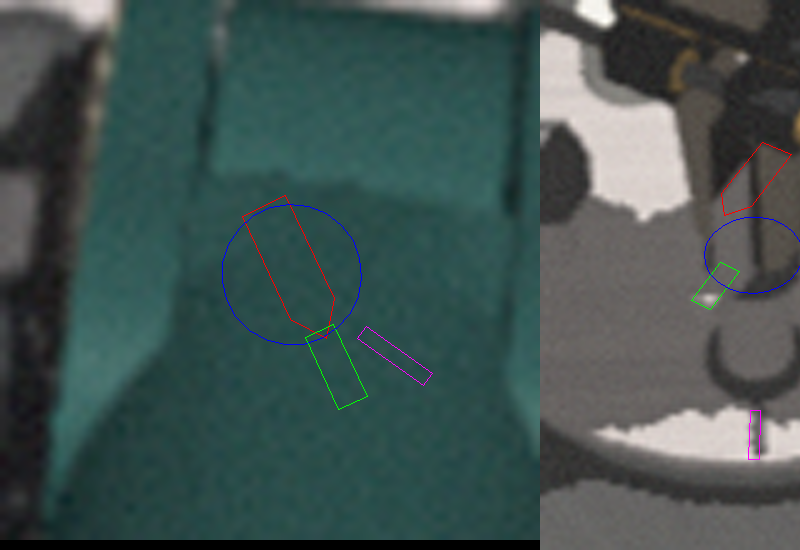

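Gripped: opening 0.127, about 12 mm, at 30 N. The rib lies near the overlay at (757,435) and the nose shows at (707,299). Now I'll turn the key by about +29.8°.

Emit:
{"method": "apply_moves", "body": {"motion": [[[-1,0,0,0,0,0,-2.8],[-1,0,0,0,0,0,-4],[-1,0,0,0,0,0,-4],[-1,0,0,0,0,0,-4],[-1,0,0,0,0,0,-4],[-1,0,0,0,0,0,-4],[-1,0,0,0,0,0,-4],[-1,0,0,0,0,0,-3],[-1,0,0,0,0,0,0],[-1,0,0,0,0,0,0]]]}}

```text
t: 7.35
tcp_pos: [0.4987, 0.0269, 0.1381]
eef_rot: [-2.808, -1.409, -0.001]
contact_force: [3.1, 3.6, -2.1]
opening: 0.128
finger_force: 30.0
```

Run:
```python
from h import *
o,M,psi=st(); d=o["tcp_pos"][:2]-AX; print(np.hypot(*d),np.degrees(np.arctan2(d[1],d[0])))
q=read_camera("side"); car=.874; sp=0
box=(265,205,315,290)
B=overlay(q,box,7,car,sp); C=overlay(q,box,7,50,0); 
cv2.imwrite("pics/z5.png",np.hstack([B,C])[:600,:800])
```

```text
t 7.35 tcp [0.4987 0.0269 0.1381] psi 53.28 tilt 0.04 F [ 3.08  3.59 -2.06] T [ 0.704 -0.515 -0.028] op 0.128 ff 30.0 q [-0.5   0.36  0.45  2.07 -0.23  0.75 -0.54]
0.08745708355811599 -126.70729503793807
```

View pics/z5.png

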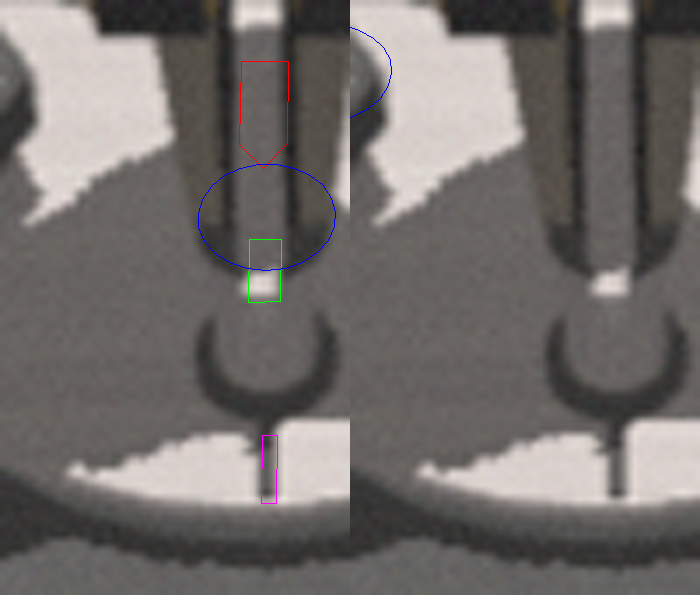

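The nose (x≈261) and rib (x≈266) line up in the left crop, consistent with the overlay. Next I'll draw the turntable clockwise along the 88 mm arc.

Emit:
{"method": "apply_moves", "body": {"motion": [[[-1,0.005,-0.31,0,0,0,2],[-1,0.02,-0.61,0,0,0,4],[-1,0.02,-0.61,0,0,0,4],[-1,0.02,-0.61,0,0,0,4],[-1,0.02,-0.61,0,0,0,4],[-1,0.02,-0.61,0,0,0,4],[-1,0.005,-0.31,0,0,0,2],[-1,0,0,0,0,0,0],[-1,0,0,0,0,0,0]]]}}

```text
t: 8.3
tcp_pos: [0.4741, 0.0535, 0.1381]
eef_rot: [3.039, 0.796, -0.001]
contact_force: [0.5, 1.6, -0.8]
opening: 0.129
finger_force: 30.0
```

Run:
```python
from h import *
o,M,psi=st(); d=o["tcp_pos"][:2]-AX; print(np.hypot(*d),np.degrees(np.arctan2(d[1],d[0]))+180)
```

```text
t 8.3 tcp [0.4741 0.0535 0.1381] psi 29.37 tilt 0.03 F [ 0.52  1.64 -0.83] T [ 0.285 -0.068 -0.012] op 0.129 ff 30.0 q [-0.64  0.34  0.55  2.13 -0.26  0.74 -0.99]
0.0883608599616899 29.511411663647664
```

Emit:
{"method": "apply_moves", "body": {"motion": [[[-1,0.005,-0.2,0,0,0,1.1],[-1,0.02,-0.61,0,0,0,4],[-1,0.02,-0.61,0,0,0,4],[-1,0.02,-0.61,0,0,0,4],[-1,0.02,-0.61,0,0,0,4],[-1,0.02,-0.61,0,0,0,4],[-1,0.02,-0.61,0,0,0,4],[-1,0.0,-0.16,0,0,0,1],[-1,0,0,0,0,0,0],[-1,0,0,0,0,0,0]]]}}

```text
t: 9.3
tcp_pos: [0.4617, 0.0918, 0.1381]
eef_rot: [-3.14, -0.088, 0.005]
contact_force: [-4.7, 0.6, 5.4]
opening: 0.129
finger_force: 30.0
```

Run:
```python
from h import *
t=AX+.088*np.array([np.cos(PH0),np.sin(PH0)]); print(t)
go(t[0],t[1],.138,3.25)
q=read_camera("side"); p=read_camera("top")
B=overlay(q,(220,205,310,290),6,0,0)
# pointer line: tip direction
for r,z in((.139,.056),(.12,.056)):
    c=proj(q,[*(AX+r*np.array([np.cos(PH0),np.sin(PH0)])),z]); cv2.circle(B,(int((c[0]-219.5)*6),int((c[1]-204.5)*6)),3,(0,255,255),1)
C=cv2.resize(p["pixels"][230:285,285:330,::-1],None,fx=5,fy=5,interpolation=cv2.INTER_CUBIC)
C=cv2.copyMakeBorder(C,0,B.shape[0]-C.shape[0],0,0,cv2.BORDER_CONSTANT)
cv2.imwrite("pics/z6.png",np.hstack([B,C])[:600,:800])
for n,x in(("s",q),("t",p)):
    for k,z in(("pointer_tip",.056),("axis_point",.046)):
        for u in tip_of(x,k)[:1]: print(n,k,round(u["conf"],2),at_z(x,*u["position"],z).round(4))
```

```text
[0.46314153 0.09201103]
t 9.3 tcp [0.4617 0.0918 0.1381] psi 3.22 tilt 0.18 F [-4.68  0.63  5.38] T [0.029 0.893 0.024] op 0.129 ff 30.0 q [-0.81  0.34  0.65  2.14 -0.3   0.75 -1.48]
shift cm [ 0.15 -0.02  0.01] turn wz -0.03
s pointer_tip 0.57 [0.4143 0.0911 0.056 ]
s axis_point 0.75 [0.5564 0.0926 0.046 ]
t axis_point 0.92 [0.5541 0.092  0.046 ]
```

View pics/z6.png

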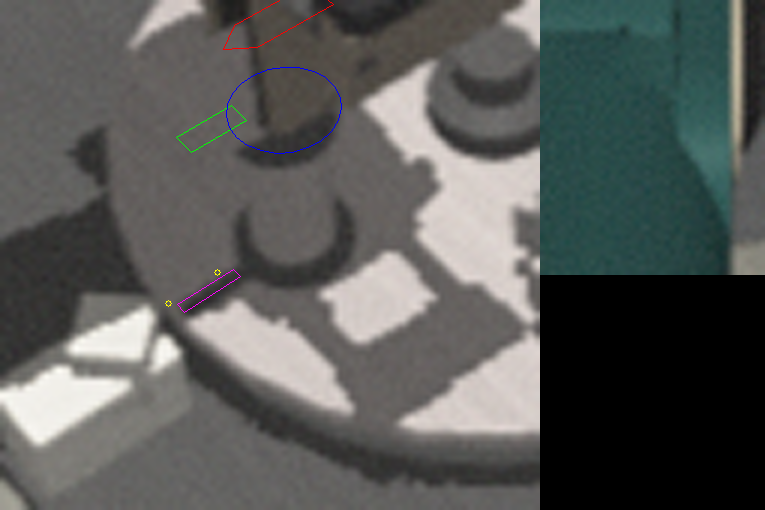

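Run:
```python
from h import *
q=read_camera("side")
acc=np.mean([read_camera("side")["pixels"].astype(float) for _ in range(6)],0)
b=(225,210,285,275); f=9
def enh(im): return np.clip(((im-40)/130).clip(0,1)**.8*255,0,255).astype(np.uint8)
x=cv2.resize(enh(acc)[b[1]:b[3],b[0]:b[2],::-1].copy(),None,fx=f,fy=f,interpolation=cv2.INTER_CUBIC)
# expected radial line ticks (just dots): rib centreline at top z=.05 and pointer line at .056, nose top ends
u=np.array([np.cos(PH0),np.sin(PH0)])
for r,z,c in((.113,.05,(255,0,255)),(.135,.05,(255,0,255)),(.139,.056,(0,255,255)),(.124,.122,(0,255,0)),(.106,.122,(0,255,0))):
    P=proj(q,[*(AX+r*u),z]); cv2.circle(x,(int((P[0]-b[0]+.5)*f),int((P[1]-b[1]+.5)*f)),3,c,-1)
cv2.imwrite("pics/z7.png",x)
st()
```

```text
t 9.95 tcp [0.4617 0.0917 0.1381] psi 3.21 tilt 0.18 F [-4.8   0.01  5.23] T [0.073 0.867 0.025] op 0.127 ff 30.0 q [-0.81  0.34  0.65  2.14 -0.31  0.75 -1.48]
```

View pics/z7.png

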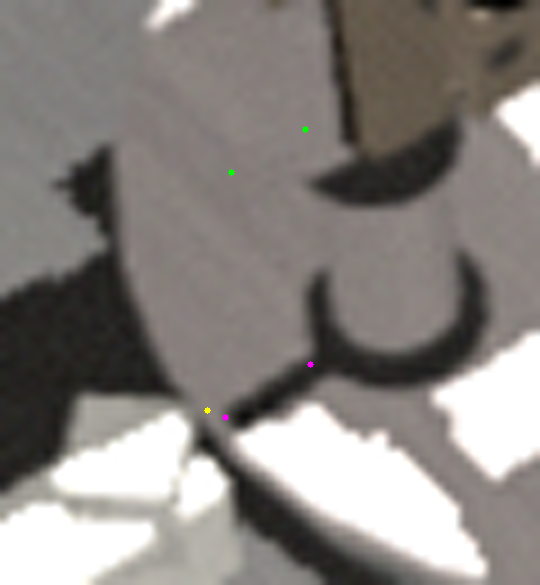

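The rib runs from (315,365) to (232,420) and its extension meets the pointer's tip at about (203,425), so the station is square to within about 0.3°. The grip is holding at 30 N, so I'll hand in.

```bash
python3 -c "
from bench import *
print(hand_in())"
```

```text
the job is handed in; nothing more can be done
None
```

I handed the job in with the key still gripped at 30 N: its nose was turned straight out to the rib, then the turntable was drawn clockwise until the rib lined up with the pointer to within about 0.3° in the side picture. The nose was hidden in shadow at the end, so its final direction rests on the gripper's angle, not on a direct view.

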